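# Sort the sample vials and the reagent jar into their racks

### The job

Tidy up after the titration: stand the two small dark-capped vials in the two-bay rack with the smaller bays, the two larger white-capped vials in the two-bay rack with the larger bays, one vial to a bay, and the amber jar from the worktop in the single-bay square holder. Each must end upright on the floor of its bay and let go; do not knock any of them over on the way.

Things in the scene. Friction and masses are not known exactly. Their poses are not given: they have to be found in the camera images.
- small_vial_a: closed clear-glass screw-cap sample vial with a dark cap and cream contents, 22 mm diameter, 59 mm tall, solid upright cylinder; origin at the centre of its underside, z up its axis. Grip it from above near its cap, across the diameter.
- small_vial_b: closed clear-glass screw-cap sample vial with a dark cap and pinkish-brown contents, 22 mm diameter, 59 mm tall, solid upright cylinder; origin at the centre of its underside, z up its axis. Grip it from above near its cap, across the diameter.
- large_vial_a: closed clear-glass screw-cap sample vial with a white cap and white contents, 27 mm diameter, 73 mm tall, solid upright cylinder; origin at the centre of its underside, z up its axis. Grip it from above near its cap, across the diameter.
- large_vial_b: closed clear-glass screw-cap sample vial with a white cap and grey contents, 30 mm diameter, 76 mm tall, solid upright cylinder; origin at the centre of its underside, z up its axis. Grip it from above near its cap, across the diameter.
- amber_jar: on the dark worktop (a similar one on the ledge behind is not meant): closed amber jar with a ribbed green screw lid, body about 48 mm diameter, lid 46 mm, 80 mm tall, 85 g, upright and round; origin at the centre of its underside, z up its axis. Grip it from above across the diameter.
- small_rack: the small-vial rack: grey plastic open-topped rack with two equal square bays in a row along its own y: bays 38 x 38 mm inside, centres at y = +21 and -21 mm, x = 0; walls and the divider 4 mm thick, outside 46 mm (x) by 88 mm (y), 26 mm high; bay floor 4 mm above the origin. Fixed to the worktop. Origin at the centre of its underside, yawed within 0.3 rad of the world axes.
- large_rack: the large-vial rack: grey plastic open-topped rack with two equal square bays in a row along its own y: bays 48 x 48 mm inside, centres at y = +26 and -26 mm, x = 0; walls and the divider 4 mm thick, outside 56 mm (x) by 108 mm (y), 32 mm high; bay floor 4 mm above the origin. Fixed to the worktop. Origin at the centre of its underside, yawed within 0.3 rad of the world axes.
- jar_holder: grey plastic open-topped square holder with one square bay 68 x 68 mm inside, 4 mm walls, outside 76 x 76 mm, 24 mm high; bay floor 4 mm above the origin. Fixed to the worktop. Origin at the centre of its underside, under the bay's centre; yawed within 0.3 rad of the world axes.
There are look-alikes about, which are no part of the job. Leave any blue or purple look-alike of the large_vial_b alone.

How it is judged (in metres and radians):
At the end, for the whole second after the job is handed in: Small vials in separate bays of the small rack (each axis within 11 mm of bay centre), large vials likewise in the large rack (13 mm), jar in its holder (14 mm); each on the bay floor (within 4 mm), upright within 0.1 rad, at rest (x of small_vial_a in the frame of small_rack between -0.011 and 0.011 m and (y of small_vial_a in the frame of small_rack between -0.032 and -0.01 m or y of small_vial_a in the frame of small_rack between 0.01 and 0.032 m) and z of small_vial_a in the frame of small_rack between 0 and 0.008 m and angle between each of small_vial_a, small_vial_b, large_vial_a, large_vial_b, amber_jar's own z axis and vertical below 0.1 rad and linear speed of each of small_vial_a, small_vial_b, large_vial_a, large_vial_b, amber_jar below 0.02 m/s and x of small_vial_b in the frame of small_rack between -0.011 and 0.011 m and (y of small_vial_b in the frame of small_rack between -0.032 and -0.01 m or y of small_vial_b in the frame of small_rack between 0.01 and 0.032 m) and z of small_vial_b in the frame of small_rack between 0 and 0.008 m and x of large_vial_a in the frame of large_rack between -0.013 and 0.013 m and (y of large_vial_a in the frame of large_rack between -0.039 and -0.013 m or y of large_vial_a in the frame of large_rack between 0.013 and 0.039 m) and z of large_vial_a in the frame of large_rack between 0 and 0.008 m and x of large_vial_b in the frame of large_rack between -0.013 and 0.013 m and (y of large_vial_b in the frame of large_rack between -0.039 and -0.013 m or y of large_vial_b in the frame of large_rack between 0.013 and 0.039 m) and z of large_vial_b in the frame of large_rack between 0 and 0.008 m and x of amber_jar in the frame of jar_holder between -0.014 and 0.014 m and y of amber_jar in the frame of jar_holder between -0.014 and 0.014 m and z of amber_jar in the frame of jar_holder between 0 and 0.008 m); the robot touches nothing.
It fails at once if a vial or the jar is knocked over (tilted more than 0.8 rad) (angle between any of small_vial_a, small_vial_b, large_vial_a, large_vial_b, amber_jar's own z axis and vertical above 0.8 rad).
It also fails if it takes over 131 s, if anything falls off the work surface, if the arm or the gripper's body presses on something with over 40 N, if the wrist force passes 120 N, or if a joint passes its speed limit or range.

### The arm

A 6-joint arm with a two-finger parallel gripper is mounted at the origin on a cart in front of the work surface, level with it; the furniture and walls round the work are solid. World frame = base frame: x ahead of the robot, y to its left, z up, the work surface at z = 0. Lengths are in mm, angles in degrees, forces in N, time in s.
With the tool pointing down it reaches from about 350 to 850 mm from the base axis. Payload 8.1 kg.
Tool frame: the origin (TCP) lies at the very end of the fingers, on their centre line; the grasp point (between the pads) lies 19 mm behind it; z points along the fingers, y is the line along which they close (so a half turn about z gives the same grasp; the last joint's range is limited). The gripper opens to 85 mm and grips with 20 to 120 N. Pads are 22 mm wide; open, the fingers measure 114 mm over their backs; the gripper's body (76 mm by 85 mm) begins 54 mm behind the grasp point. The pads swing forward as they close: fully open they stand 13 mm farther back than shut.
Start: joints at [-73.591, 7.471, 85.268, -0, 87.261, -4.893], TCP at [217.996, -559.002, 231.292] pointing down, gripper open.
Joint ranges: [-169.43, 169.43], [-51.17, 129.36], [1.28, 143.12], [-76.62, 256.62], [0, 156.53], [-152.29, 152.29]. Speed limits (degrees/s): [136.94, 136.94, 159.86, 180, 180, 180].

### API

Orientations are given as [roll, pitch, yaw] about the fixed x, y, z axes, in that order (R = Rz(yaw) Ry(pitch) Rx(roll)).
In Python, from bench import status, viewer, job gives the robot as it stands.
- The arm moves only by the tool arm_command, never from a script. Its argument "targets" is a list that holds one entry, the list of rows, each a list of 7 numbers: the shift along the world's x, y, z in m, then the turn, a rotation vector about the world's x, y, z in rad, then the opening, from -1 (shut) to 1 (fully open). In form: [[[dx, dy, dz, rx, ry, rz, gripper], ...]]. A call has 1 to 10 rows; each row shifts and turns the commanded pose from where the row before left it; what a row does not reach is not made up. A row lasts 1/8 s, in which the tool goes at most 62.5 mm and 10.7 degrees, less where a joint would pass 70% of its speed; a pose out of reach is approached as far as the arm can. A call with a gripper value outside its range is refused whole. The fingers move at their own pace and stop on an object; "force" is the grip in N (left out, the last holds). Time passes only in rows, so rows that do not move let the fingers close. It gives the time, the measured TCP pose, the force, the opening and the grip force at its end, in the units of the state.
- status.sense(): the state, without advancing time (a new reading comes with each control period).
- viewer.snapshot(name): name is "side" or "top" or "wrist"; returns the picture (384x512x3 uint8, red, green, blue); there is no depth.
- viewer.camera_model(name): a dict with "vertical_fov" (degrees; the focal length in pixels is half the picture's height over the tangent of half this angle, whatever the lens; pixels are square), "cx", "cy" (the principal point, pixels), "xyz" and "attitude" of the camera in the world. Camera axes: x right, y down, z forward; pixel columns grow to the right and rows downward; lengths in mm; the calibration is good to about 2 mm. A picture is of the moment at which its call begins: read the wrist's pose just before it. camera_model takes no time and is no camera call; for the wrist camera it gives the pose at the moment of the call.
- job.hand_in(): hands the job in; it is judged then, once.
The state is a dict: "time": time; "joint_pos": joint angles; "qd": joint speeds; "joint_efforts": joint torques, N m; "tool_pos": TCP position; "tcp_rot": TCP orientation; "ft_force": force on the tool from outside, world axes, zero at the start; "wrist_torque": the same for the moment, N m; "finger_gap": finger opening in mm; "grip_force": force on a finger pad.
Only numpy, scipy, OpenCV 4.12 (cv2) and the standard library are available. Lean on these libraries where they do the work, as an engineer would, in place of code of your own. Each camera call takes 0.05 s, during which the arm holds its last target. There are 200 camera calls.

## Working session

There is one attempt and no reset: what is moved stays moved. The work goes in short steps, Python scripts to look and compute and a tool call to move; the robot and the scene stay as the last step left them, time stands still between calls to the robot, and variables do not carry over. Pictures are saved under pics/ and viewed, at most 14 in all, crops included, and the job is handed in when it is done.

Besides the shell and the picture viewer there is one more tool, called in YAML: its name, and indented under it one key for each argument. arm_command: Moves the arm, as the interface text tells. Its arguments: {"type":"object","properties":{"targets":{"type":"array"},"force":{"type":"number"}},"required":["targets"]}

```bash
mkdir -p pics; cat > h.py <<'E'
import numpy as np,cv2
from scipy.spatial.transform import Rotation as R
from bench import status,viewer,job
def snap(n,f):
    m=viewer.camera_model(n);im=viewer.snapshot(n)
    cv2.imwrite('pics/'+f+'.png',im[:,:,::-1]);return im,m
def cam(m):
    f=192/np.tan(np.radians(m['vertical_fov'])/2)
    return f,R.from_euler('xyz',m['attitude'],degrees=True).as_matrix(),np.array(m['xyz'])
def px2w(m,u,v,z):
    f,A,c=cam(m);d=A@np.array([(u-m['cx'])/f,(v-m['cy'])/f,1]);return c+d*(z-c[2])/d[2]
def w2px(m,p):
    f,A,c=cam(m);q=A.T@(np.array(p)-c);return np.array([m['cx']+f*q[0]/q[2],m['cy']+f*q[1]/q[2]])
E
ls; python3 - <<'E'
from h import *
for n in ['top','side','wrist']:
    im,m=snap(n,n+'0');print(n,m)
    if n!='wrist': cv2.imwrite(f'pics/{n}0b.png',cv2.resize(im[:,:,::-1],(800,600),interpolation=cv2.INTER_CUBIC))
print(status.sense())
E
```

```text
h.py
pics
top {'vertical_fov': 55.126692712588714, 'cx': 255.13331529493655, 'cy': 194.14168685951253, 'xyz': array([361.35110306,  18.60328092, 865.75246922]), 'attitude': array([-1.70242020e+02, -4.44881444e-02, -8.89727583e+01])}
side {'vertical_fov': 53.1083346944028, 'cx': 256.1672441646786, 'cy': 190.4189737860423, 'xyz': array([223.29773497, 714.89167503, 467.46713836]), 'attitude': array([-120.12437495,    0.24464971, -157.60608719])}
wrist {'vertical_fov': 62.647279991883266, 'cx': 260.8120769189953, 'cy': 187.77212139557128, 'xyz': array([ 290.54881105, -529.88633027,  373.3450347 ]), 'attitude': array([ 1.62533395e+02,  7.00286955e-02, -6.86517575e+01])}
{'time': 0.15, 'joint_pos': array([-7.35913240e+01,  7.50574345e+00,  8.53146567e+01,  8.23102422e-04,
        8.72617799e+01, -4.89268685e+00]), 'qd': array([ 0.04682942, -0.10868091, -0.31188666,  0.02992812, -0.02988724,
        0.08430537]), 'joint_efforts': array([-2.57458123e-04, -5.70064616e+01, -5.01157415e+01, -2.98416217e-04,
        9.52407630e-03, -4.68656708e-05]), 'tool_pos': array([ 217.87424018, -558.5935265 ,  230.48219594]), 'tcp_rot': array([-1.79918189e+02, -7.82822500e-03,  2.13013173e+01]), 'ft_force': array([ 0.25389417, -1.08052801,  0.81543209]), 'wrist_torque': array([-0.01365854, -0.02835281,  0.01864059]), 'grip_force': 0.0, 'finger_gap': 85.1750299710669}
```

View pics/top0b.png

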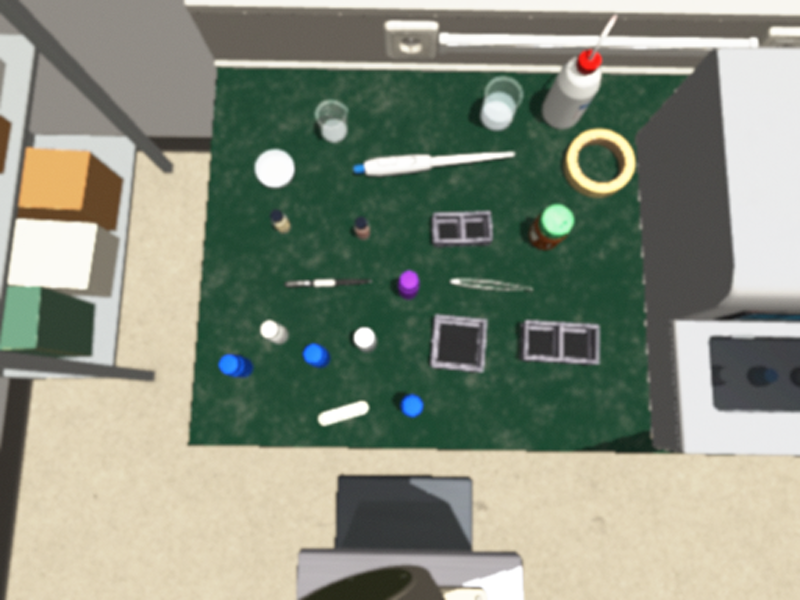

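View pics/side0b.png

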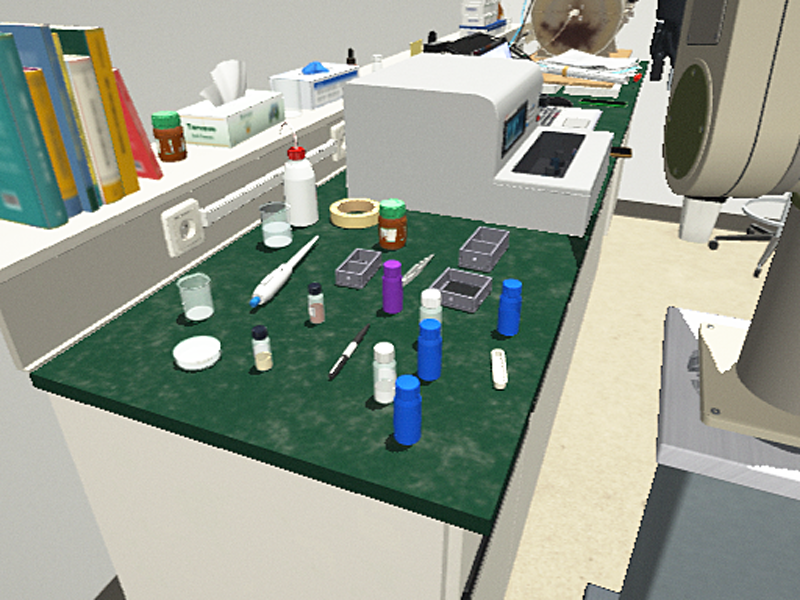

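```bash
python3 - <<'E'
from h import *
im=cv2.imread('pics/top0.png');m=viewer.camera_model('top');ms=viewer.camera_model('side')
c=im[120:270,200:400];cv2.imwrite('pics/c1.png',cv2.resize(c,None,fx=4,fy=4,interpolation=cv2.INTER_CUBIC))
c=im[120:270,135:275];cv2.imwrite('pics/c2.png',cv2.resize(c,None,fx=4,fy=4,interpolation=cv2.INTER_CUBIC))
k=1.5625
for n,u,v,z in [('sa',277,214,59),('sb',361,223,59),('lL',267,327,74),('lR',365,337,74),('jar',557,219,80),('srack',462,228,26),('lrack',561,342,32),('hold',460,343,24),('pur',409,281,74),('corner',190,445,0),('corner2',650,450,0)]:
    p=px2w(m,u/k,v/k,z);print(n,p.round(0),(w2px(ms,p)*k).round(0))
E
```

```text
sa [629. 201.  59.] [258. 328.]
sb [618.  78.  59.] [315. 285.]
lL [461. 202.  74.] [380. 348.]
lR [449.  66.  74.] [430. 294.]
jar [ 622. -203.   80.] [390. 203.]
srack [623. -73.  26.] [359. 261.]
lrack [ 452. -217.   32.] [484. 240.]
hold [449. -71.  24.] [460. 282.]
pur [530.   6.  74.] [392. 265.]
corner [294. 323.   0.] [491. 517.]
corner2 [ 299. -351.    0.] [583. 240.]
```

View pics/c1.png

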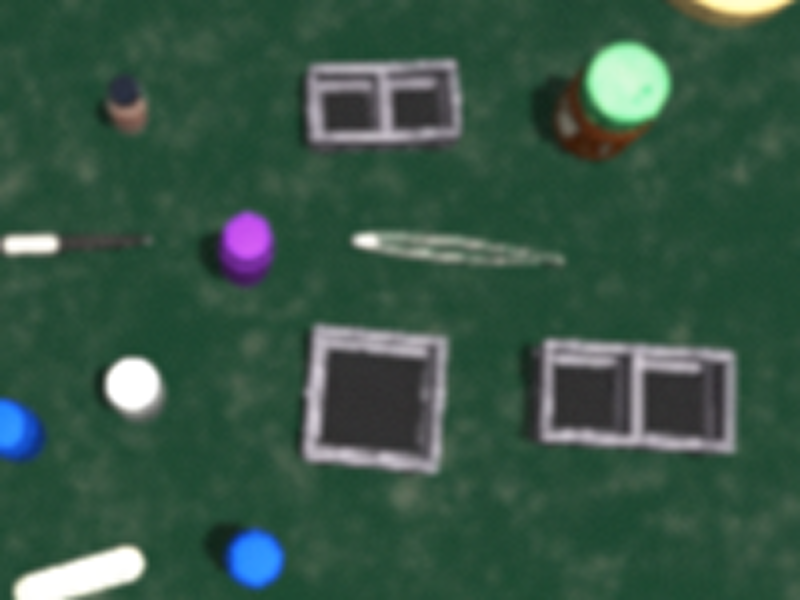

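View pics/c2.png

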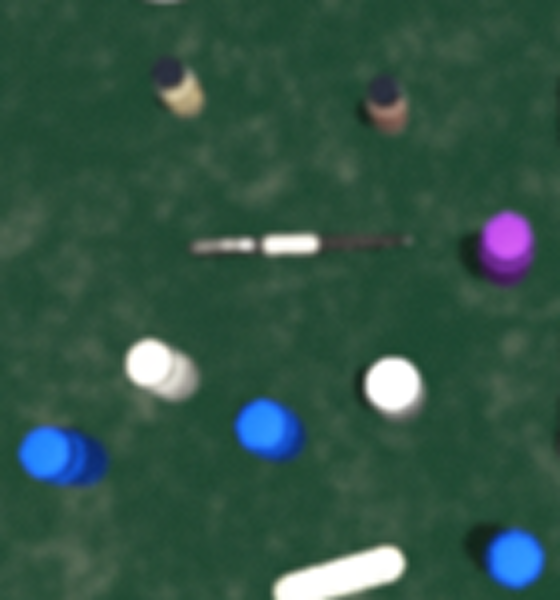

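```bash
cat > scene.py <<'E'
from h import *
from scipy.optimize import least_squares
m=viewer.camera_model('top')
def nat(U,V,ox): return ox+(U+.5)/4-.5,120+(V+.5)/4-.5
def fit(pts,wx,wy,z):
    w=np.array([px2w(m,*nat(*p,200),z)[:2] for p in pts])
    mod=np.array([[wx,wy],[wx,-wy],[-wx,-wy],[-wx,wy]])/2
    def f(q):
        c,s=np.cos(q[2]),np.sin(q[2]);return (mod@np.array([[c,s],[-s,c]])+q[:2]-w).ravel()
    r=least_squares(f,[*w.mean(0),0],x_scale=[1,1,.01]);return r.x,np.abs(r.fun).max()
if __name__=='__main__':
    for n,p,a in [('S',[(308,64),(459,61),(459,137),(310,140)],(46,88,26)),('L',[(546,340),(736,351),(734,452),(541,440)],(56,108,32)),('H',[(316,326),(447,338),(438,470),(303,458)],(76,76,24))]:
        q,e=fit(p,*a);print(n,q.round(3),round(e,1))
        c,s=np.cos(q[2]),np.sin(q[2])
        for d in ([0] if n=='H' else [21,-21] if n=='S' else [26,-26]): print('  bay',(q[0]-s*d).round(1),(q[1]+c*d).round(1))
    for n,U,V,ox,z in [('sa',169,72,135,59),('sb',384,90,135,59),('lL',148,363,135,75),('lR',393,385,135,75),('lR',133,384,200,75),('jar',628,82,200,80)]:
        print(n,px2w(m,*nat(U,V,ox),z).round(1))
E
python3 scene.py
```

```text
S [ 6.26427e+02 -7.33450e+01  3.30000e-02] 1.5
  bay 625.7 -52.4
  bay 627.1 -94.3
L [ 4.52827e+02 -2.17659e+02 -4.70000e-02] 1.1
  bay 454.1 -191.7
  bay 451.6 -243.6
H [ 4.49809e+02 -6.88350e+01 -7.70000e-02] 0.8
  bay 449.8 -68.8
sa [627.9 201.6  59. ]
sb [619.4  78.5  59. ]
lL [458.4 200.5  75. ]
lR [448.9  67.6  75. ]
lR [449.4  67.6  75. ]
jar [ 622.4 -203.1   80. ]
```

arm_command:
  targets:
    - [[0,0,0.05,0,0,0,1],[0,0,0.05,0,0,0,1],[0.018,0.037,0,0,0,0.1713,1],[0.018,0.037,0,0,0,0.1713,1],[0.018,0.037,0,0,0,0.1713,1],[0.018,0.037,0,0,0,0.1713,1],[0.018,0.037,0,0,0,0.1713,1],[0.018,0.037,0,0,0,0.1713,1],[0.018,0.037,0,0,0,0.1713,1],[0.01,0.05,0,0,0,0,1]]

```text
time: 1.4
tool_pos: [354.3, -248.8, 330.8]
tcp_rot: [-180.0, -0.0, 90.1]
ft_force: [0.3, 0.5, 0.1]
finger_gap: 85.4
grip_force: 0.0
```

arm_command:
  targets:
    - [[0.0136,0.0452,-0.0185,0,0,0,1],[0.0136,0.0452,-0.0185,0,0,0,1],[0.0136,0.0452,-0.0185,0,0,0,1],[0.0136,0.0452,-0.0185,0,0,0,1],[0.0136,0.0452,-0.0185,0,0,0,1],[0.0136,0.0452,-0.0185,0,0,0,1],[0.0136,0.0452,-0.0185,0,0,0,1],[0,0,0,0,0,0,1],[0,0,0,0,0,0,1]]

```text
time: 2.52
tool_pos: [449.0, 66.2, 201.7]
tcp_rot: [-180.0, 0.0, 90.1]
ft_force: [-0.1, -0.1, 0.1]
finger_gap: 85.5
grip_force: 0.0
```

```bash
python3 - <<'E'
from h import *
print(status.sense()['tool_pos'])
im,m=snap('wrist','w1')
for n,p in [('lR',(449.2,67.6,75)),('lL',(458.4,200.5,75)),('sb',(619,78.5,59)),('sa',(628,201.6,59))]: 
    q=w2px(m,p);print(n,q.round(0));cv2.drawMarker(im,tuple(int(a) for a in q.round()),(255,0,0),0,8)
cv2.imwrite('pics/w1b.png',cv2.resize(im[:,:,::-1],(800,600)))
E
```

```text
[448.97711003  66.21224489 201.72901832]
lR [260. 178.]
lL [272.  10.]
sb [443. 163.]
sa [481.  14.]
```

View pics/w1b.png

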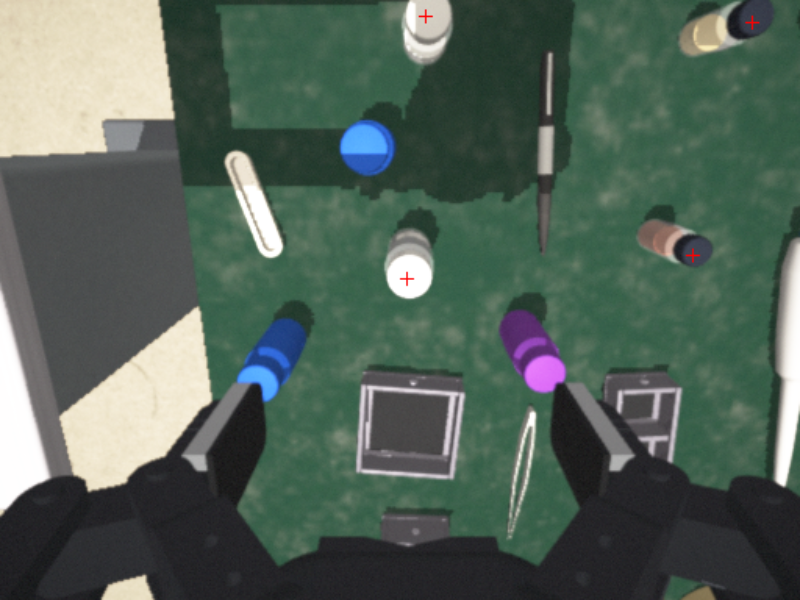

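arm_command:
  targets:
    - [[0,0.0015,-0.05,0,0,0,1],[0,0,-0.05,0,0,0,1],[0,0,-0.04,0,0,0,1],[0,0,-0.018,0,0,0,1],[0,0,0,0,0,0,-1],[0,0,0,0,0,0,-1],[0,0,0,0,0,0,-1],[0,0,0,0,0,0,-1],[0,0,0,0,0,0,-1],[0,0,0,0,0,0,-1]]
  force: 30

```text
time: 3.82
tool_pos: [450.6, 67.8, 45.4]
tcp_rot: [179.8, 0.0, 90.0]
ft_force: [-0.8, -1.3, 6.8]
finger_gap: 28.9
grip_force: 30.8
```

arm_command:
  targets:
    - [[0,0,0.03,0,0,0,-1],[0,0,0.07,0,0,0,-1],[0.001,-0.045,0,0,0,0,-1],[0,-0.0445,0,0,0,0,-1],[0,-0.0445,0,0,0,0,-1],[0,-0.0445,0,0,0,0,-1],[0,-0.0445,0,0,0,0,-1],[0,-0.0445,0,0,0,0,-1],[0,-0.0445,0,0,0,0,-1],[0,0,0,0,0,0,-1]]

```text
time: 5.08
tool_pos: [450.0, -246.9, 136.8]
tcp_rot: [180.0, 0.1, 89.8]
ft_force: [0.7, 0.7, 0.3]
finger_gap: 29.2
grip_force: 30.3
```

```bash
python3 - <<'E'
from h import *
s=status.sense();print(s['tool_pos'],s['finger_gap'],s['grip_force'],s['ft_force'])
im,m=snap('wrist','w2')
for d,q in [(26,(454.1,-191.7,32)),(-26,(451.6,-243.6,32))]:
    for p in [(24,24),(24,-24),(-24,-24),(-24,24)]:
        c,sn=np.cos(-.047),np.sin(-.047)
        a=w2px(m,(q[0]+c*p[0]-sn*p[1],q[1]+sn*p[0]+c*p[1],32));cv2.drawMarker(im,tuple(int(x) for x in a.round()),(255,0,0),0,6)
cv2.imwrite('pics/w2b.png',cv2.resize(im[:,:,::-1],(800,600)))
E
```

```text
[ 450.04351159 -246.90511554  136.78781323] 29.20937200870355 30.272263884544373 [0.6838392  0.71576963 0.34346434]
```

View pics/w2b.png

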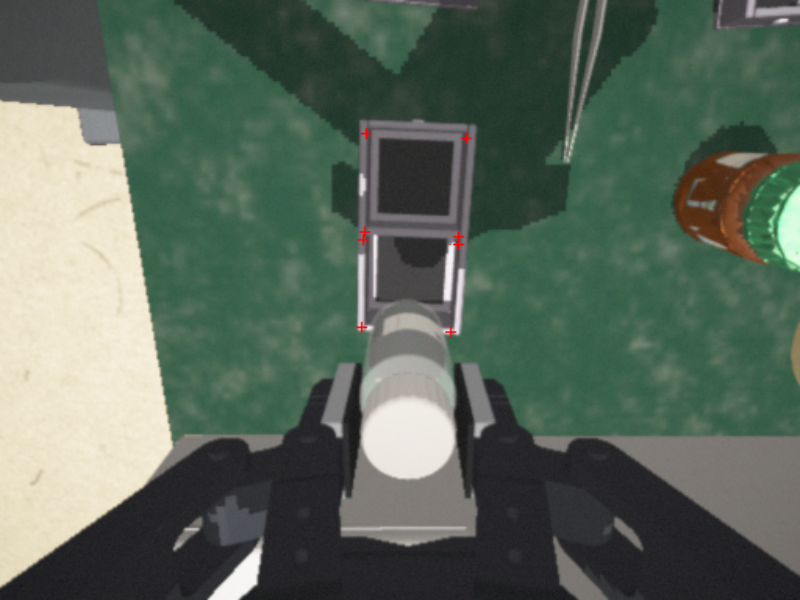

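arm_command:
  targets:
    - [[0.002,0.0035,-0.02,0,0,0,-1],[0,0,-0.03,0,0,0,-1],[0,0,-0.02,0,0,0,-1],[0,0,-0.01,0,0,0,-1],[0,0,-0.004,0,0,0,-1],[0,0,0,0,0,0,-1]]

```text
time: 5.88
tool_pos: [452.6, -240.5, 52.8]
tcp_rot: [180.0, 0.0, 90.0]
ft_force: [0.6, 0.5, -0.7]
finger_gap: 29.2
grip_force: 30.3
```

arm_command:
  targets:
    - [[0,-0.0025,-0.001,0,0,0,-1],[0,0,-0.001,0,0,0,-1],[0,0,-0.001,0,0,0,-1],[0,0,-0.001,0,0,0,-1],[0,0,0,0,0,0,-1]]

```text
time: 6.5
tool_pos: [452.5, -243.5, 49.4]
tcp_rot: [180.0, 0.0, 90.0]
ft_force: [-3.3, 1.2, 8.3]
finger_gap: 29.2
grip_force: 31.5
```

arm_command:
  targets:
    - [[0,0,0,0,0,0,0.3],[0,0,0,0,0,0,0.3],[0,0,0,0,0,0,0.3],[0,0,0.03,0,0,0,0.5],[0,0,0.05,0,0,0,0.5],[0,0,0.04,0,0,0,0.5]]

```text
time: 7.25
tool_pos: [452.3, -243.2, 170.0]
tcp_rot: [180.0, 0.0, 90.0]
ft_force: [1.1, -0.4, 0.2]
finger_gap: 64.2
grip_force: 0.0
```

```bash
python3 - <<'E'
from h import *
im,m=snap('top','t2')
c=im[120:270,200:400,::-1];cv2.imwrite('pics/t2b.png',cv2.resize(c,None,fx=4,fy=4,interpolation=cv2.INTER_CUBIC))
s=status.sense();print(s['tool_pos'],s['finger_gap'])
E
```

```text
[ 454.75977376 -244.79141258  176.16488256] 63.86629214502744
```

arm_command:
  targets:
    - [[0,0.05,0,0,0,0,0.6],[0,0.055,0,0,0,0,0.6],[0.001,0.055,0,0,0,0,0.6],[0.001,0.055,0,0,0,0,0.6],[0.001,0.055,0,0,0,0,0.6],[0.001,0.055,0,0,0,0,0.6],[0.001,0.055,0,0,0,0,0.6],[0.001,0.055,0,0,0,0,0.6],[0,0.009,0,0,0,0,0.6],[0,0,0,0,0,0,0.6]]

```text
time: 8.55
tool_pos: [457.9, 201.0, 167.9]
tcp_rot: [-180.0, 0.0, 90.1]
ft_force: [-0.2, -0.1, 0.6]
finger_gap: 68.5
grip_force: 0.0
```

```bash
python3 - <<'E'
from h import *
s=status.sense();print(s['tool_pos'],s['finger_gap'])
im,m=snap('top','t3');im2,mw=snap('wrist','w3')
q=w2px(mw,(458.4,200.5,75)).astype(int);cv2.drawMarker(im2,tuple(q.tolist()),(255,0,0),0,8)
a=cv2.resize(im[200:260,320:400,::-1],(400,300),interpolation=cv2.INTER_CUBIC);b=cv2.resize(im2[:,:,::-1],(400,300))
cv2.imwrite('pics/m3.png',np.hstack([a,b]))
E
```

```text
[457.91546726 201.04880478 167.87258637] 68.45010478759771
```

View pics/m3.png

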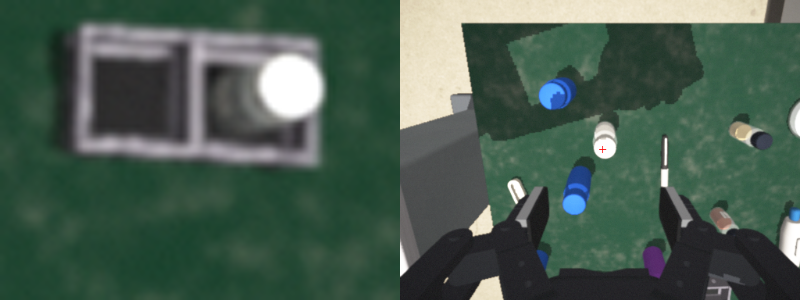

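arm_command:
  targets:
    - [[0.002,-0.0005,-0.05,0,0,0,0.6],[0,0,-0.05,0,0,0,0.6],[0,0,-0.025,0,0,0,0.6],[0,0,0,0,0,0,-1],[0,0,0,0,0,0,-1],[0,0,0,0,0,0,-1],[0,0,0,0,0,0,-1],[0,0,0,0,0,0,-1]]
  force: 30

```text
time: 9.65
tool_pos: [461.7, 200.7, 45.2]
tcp_rot: [179.8, -0.0, 90.0]
ft_force: [-0.4, -1.2, 6.9]
finger_gap: 26.3
grip_force: 30.0
```

arm_command:
  targets:
    - [[0,0,0.04,0,0,0,-1],[0,0,0.06,0,0,0,-1],[-0.001,-0.049,0,0,0,0,-1],[-0.001,-0.049,0,0,0,0,-1],[-0.001,-0.049,0,0,0,0,-1],[-0.001,-0.049,0,0,0,0,-1],[-0.001,-0.049,0,0,0,0,-1],[-0.001,-0.049,0,0,0,0,-1],[-0.001,-0.049,0,0,0,0,-1],[0,-0.049,0,0,0,0,-1]]

```text
time: 10.9
tool_pos: [453.3, -193.3, 144.0]
tcp_rot: [179.9, 0.0, 90.0]
ft_force: [0.9, 0.8, -0.2]
finger_gap: 26.0
grip_force: 29.6
```

arm_command:
  targets:
    - [[0,0,0,0,0,0,-1],[0,0,0,0,0,0,-1],[0,0,0,0,0,0,-1]]

```text
time: 11.28
tool_pos: [453.4, -190.6, 143.4]
tcp_rot: [180.0, -0.0, 90.1]
ft_force: [-0.7, -0.2, -0.5]
finger_gap: 26.3
grip_force: 29.6
```

arm_command:
  targets:
    - [[0.001,-0.001,-0.04,0,0,0,-1],[0,0,-0.03,0,0,0,-1],[0,0,-0.02,0,0,0,-1],[0,0,-0.001,0,0,0,-1],[0,0,-0.001,0,0,0,-1],[0,0,-0.001,0,0,0,-1],[0,0,0,0,0,0,-1],[0,0,0,0,0,0,-1]]

```text
time: 12.28
tool_pos: [454.4, -192.8, 50.7]
tcp_rot: [180.0, 0.0, 90.0]
ft_force: [0.4, -0.2, 0.1]
finger_gap: 26.0
grip_force: 29.5
```

arm_command:
  targets:
    - [[0,0,-0.001,0,0,0,-1],[0,0,-0.001,0,0,0,-1],[0,0,0,0,0,0,-1],[0,0,0,0,0,0,-1]]

```text
time: 12.78
tool_pos: [454.5, -193.0, 49.2]
tcp_rot: [180.0, 0.0, 90.0]
ft_force: [-3.2, 0.9, 8.1]
finger_gap: 25.5
grip_force: 30.7
```

arm_command:
  targets:
    - [[0,0,0,0,0,0,0.3],[0,0,0,0,0,0,0.3],[0,0,0,0,0,0,0.3],[0,0,0.04,0,0,0,0.5],[0,0,0.06,0,0,0,1],[0.042,-0.0025,0.02,0,0,0,1],[0.042,-0.0025,0,0,0,0,1],[0.042,-0.0025,0,0,0,0,1],[0.042,-0.0025,0,0,0,0,1],[0,0,0,0,0,0,1]]

```text
time: 14.02
tool_pos: [623.6, -202.2, 166.2]
tcp_rot: [-179.9, -0.1, 90.1]
ft_force: [-0.7, 0.3, 0.3]
finger_gap: 85.6
grip_force: 0.0
```

```bash
python3 - <<'E'
from h import *
s=status.sense();print(s['tool_pos'],s['finger_gap'])
im,m=snap('side','s4');im2,mw=snap('wrist','w4')
q=w2px(mw,(622.4,-203.1,80)).astype(int);cv2.drawMarker(im2,tuple(q.tolist()),(255,0,0),0,8)
a=cv2.resize(im[:,:,::-1],(400,300));b=cv2.resize(im2[:,:,::-1],(400,300))
cv2.imwrite('pics/m4.png',np.hstack([a,b]))
E
```

```text
[ 623.59982011 -202.15731235  166.24822535] 85.62935446281091
```

View pics/m4.png

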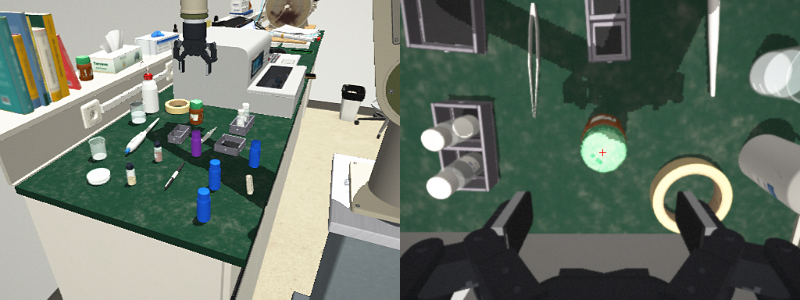

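arm_command:
  targets:
    - [[0,0.001,-0.05,0,0,0,1],[0,0,-0.04,0,0,0,1],[0,0,-0.03,0,0,0,1],[0,0,0,0,0,0,-1],[0,0,0,0,0,0,-1],[0,0,0,0,0,0,-1],[0,0,0,0,0,0,-1],[0,0,0,0,0,0,-1]]
  force: 35

```text
time: 15.12
tool_pos: [623.7, -202.3, 51.0]
tcp_rot: [179.8, 0.1, 90.0]
ft_force: [-1.7, -0.3, 7.8]
finger_gap: 45.2
grip_force: 36.6
```

arm_command:
  targets:
    - [[0,0,0.04,0,0,0,-1],[0,0,0.05,0,0,0,-1],[-0.0347,0.0267,0,0,0,0,-1],[-0.0347,0.0267,0,0,0,0,-1],[-0.0347,0.0267,0,0,0,0,-1],[-0.0347,0.0267,0,0,0,0,-1],[-0.0347,0.0267,0,0,0,0,-1],[0,0,0,0,0,0,-1],[0,0,0,0,0,0,-1],[0,0,0,0,0,0,-1]]

```text
time: 16.38
tool_pos: [449.7, -68.7, 139.0]
tcp_rot: [179.9, 0.0, 90.0]
ft_force: [-0.6, 0.0, -0.9]
finger_gap: 45.2
grip_force: 36.3
```

Expected contact at TCP ≈ 55.

arm_command:
  targets:
    - [[0,0,-0.04,0,0,0,-1],[0,0,-0.03,0,0,0,-1],[0,0,-0.01,0,0,0,-1],[0,0,-0.001,0,0,0,-1],[0,0,-0.001,0,0,0,-1],[0,0,-0.001,0,0,0,-1],[0,0,0,0,0,0,-1],[0,0,0,0,0,0,-1]]

```text
time: 17.38
tool_pos: [448.9, -68.1, 55.6]
tcp_rot: [180.0, 0.0, 90.0]
ft_force: [0.0, 0.1, -0.8]
finger_gap: 44.8
grip_force: 36.3
```

arm_command:
  targets:
    - [[0,0,-0.001,0,0,0,-1],[0,0,-0.001,0,0,0,-1],[0,0,-0.0005,0,0,0,-1],[0,0,0,0,0,0,-1]]

```text
time: 17.88
tool_pos: [449.2, -68.2, 54.9]
tcp_rot: [180.0, 0.0, 90.0]
ft_force: [-10.6, 2.6, 22.2]
finger_gap: 45.1
grip_force: 38.8
```

arm_command:
  targets:
    - [[0,0,0.001,0,0,0,-1],[0,0,0,0,0,0,0.8],[0,0,0,0,0,0,0.8],[0,0,0,0,0,0,0.8],[0,0,0.04,0,0,0,0.8],[0,0,0.06,0,0,0,0.8],[0.0425,0.0365,0,0,0,0,0.5],[0.0425,0.0365,0,0,0,0,0.5],[0.0425,0.0365,0,0,0,0,0.5],[0.0425,0.0365,0,0,0,0,0.5]]

```text
time: 19.12
tool_pos: [619.9, 79.2, 153.5]
tcp_rot: [-180.0, 0.0, 90.0]
ft_force: [-0.2, -1.0, 0.2]
finger_gap: 63.8
grip_force: 0.0
```

arm_command:
  targets:
    - [[0,0,0,0,0,0,0.5],[0,0,0,0,0,0,0.5]]

```text
time: 19.38
tool_pos: [618.2, 77.8, 153.0]
tcp_rot: [-179.9, 0.0, 90.0]
ft_force: [-0.2, 0.2, -1.0]
finger_gap: 63.7
grip_force: 0.0
```

```bash
python3 - <<'E'
from h import *
s=status.sense();print(s['tool_pos'],s['finger_gap'])
im,m=snap('top','t5');im2,mw=snap('wrist','w5')
q=w2px(mw,(619.4,78.5,59)).astype(int);cv2.drawMarker(im2,tuple(q.tolist()),(255,0,0),0,8)
a=cv2.resize(im[120:270,200:400,::-1],(400,300),interpolation=cv2.INTER_CUBIC);b=cv2.resize(im2[:,:,::-1],(400,300))
cv2.imwrite('pics/m5.png',np.hstack([a,b]))
E
```

```text
[618.15360203  77.79018208 152.95381192] 63.70944987812667
```

View pics/m5.png

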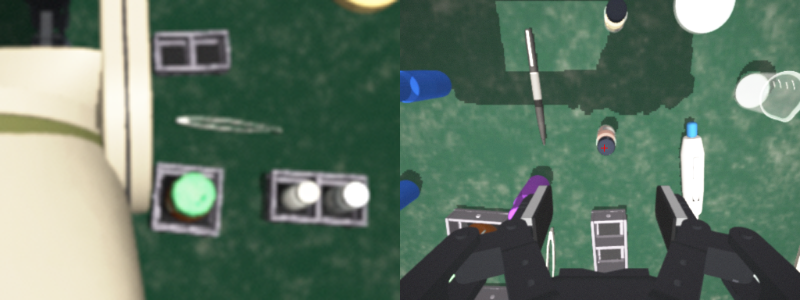

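arm_command:
  targets:
    - [[0.002,0.001,-0.05,0,0,0,0.4],[0,0,-0.05,0,0,0,0.4],[0,0,-0.022,0,0,0,0.4],[0,0,0,0,0,0,-1],[0,0,0,0,0,0,-1],[0,0,0,0,0,0,-1],[0,0,0,0,0,0,-1],[0,0,0,0,0,0,-1]]
  force: 25

```text
time: 20.48
tool_pos: [622.8, 78.9, 34.7]
tcp_rot: [179.7, -0.0, 90.0]
ft_force: [-1.4, -1.0, 8.5]
finger_gap: 21.3
grip_force: 26.0
```

arm_command:
  targets:
    - [[0,0,0.03,0,0,0,-1],[0,0,0.05,0,0,0,-1],[0.001,-0.0433,0,0,0,0,-1],[0.001,-0.0433,0,0,0,0,-1],[0.001,-0.0433,0,0,0,0,-1],[0.001,-0.0433,0,0,0,0,-1],[0,0,0,0,0,0,-1],[0,0,0,0,0,0,-1],[0,0,0,0,0,0,-1]]

```text
time: 21.6
tool_pos: [624.9, -93.1, 112.1]
tcp_rot: [180.0, -0.0, 90.1]
ft_force: [-0.2, 0.4, 0.3]
finger_gap: 21.0
grip_force: 25.5
```

```bash
python3 - <<'E'
from h import *
s=status.sense();print(s['tool_pos'],s['finger_gap'])
im,m=snap('wrist','w6')
for x,y in [(625.7,-52.4),(627.1,-94.3)]:
    for a,b in [(19,19),(19,-19),(-19,-19),(-19,19)]:
        q=w2px(m,(x+a-.033*b,y+b+.033*a,26)).astype(int);cv2.drawMarker(im,tuple(q.tolist()),(255,0,0),0,4)
cv2.imwrite('pics/w6b.png',cv2.resize(im[100:340,140:380,::-1],(600,600),interpolation=cv2.INTER_CUBIC))
E
```

```text
[624.86941661 -93.12703497 112.09531145] 20.998073620416015
```

View pics/w6b.png

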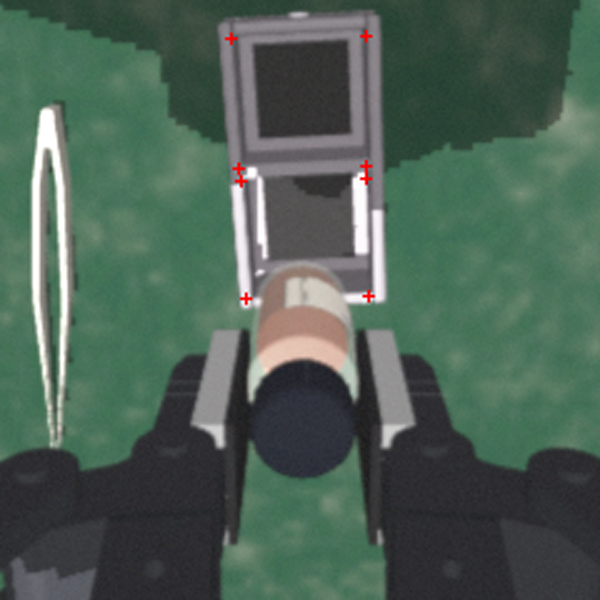

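arm_command:
  targets:
    - [[0.003,0.0005,-0.03,0,0,0,-1],[0,0,-0.03,0,0,0,-1],[0,0,-0.01,0,0,0,-1],[0,0,-0.001,0,0,0,-1],[0,0,-0.001,0,0,0,-1],[0,0,-0.001,0,0,0,-1],[0,0,0,0,0,0,-1],[0,0,0,0,0,0,-1]]

```text
time: 22.65
tool_pos: [627.9, -93.9, 39.1]
tcp_rot: [180.0, 0.0, 90.0]
ft_force: [0.4, -0.3, -0.5]
finger_gap: 21.1
grip_force: 25.4
```

arm_command:
  targets:
    - [[0,0,-0.001,0,0,0,-1],[0,0,-0.0005,0,0,0,-1],[0,0,0,0,0,0,-1],[0,0,0,0,0,0,-1]]

```text
time: 23.15
tool_pos: [628.1, -94.0, 38.7]
tcp_rot: [180.0, 0.0, 90.0]
ft_force: [-4.0, 0.8, 9.2]
finger_gap: 21.0
grip_force: 26.5
```

arm_command:
  targets:
    - [[0,0,0,0,0,0,0.2],[0,0,0,0,0,0,0.2],[0,0,0,0,0,0,0.2],[0,0,0.04,0,0,0,0.4],[0,0,0.06,0,0,0,0.4],[0,0.059,0,0,0,0,0.4],[0,0.059,0,0,0,0,0.4],[0,0.059,0,0,0,0,0.4],[0,0.059,0,0,0,0,0.4],[0,0.059,0,0,0,0,0.4]]

```text
time: 24.4
tool_pos: [627.4, 203.0, 137.2]
tcp_rot: [180.0, 0.0, 90.0]
ft_force: [0.8, 0.0, 0.3]
finger_gap: 59.8
grip_force: 0.0
```

arm_command:
  targets:
    - [[0,0,0,0,0,0,0.4],[0,0,0,0,0,0,0.4]]

```text
time: 24.65
tool_pos: [627.5, 201.1, 136.9]
tcp_rot: [-180.0, 0.0, 90.1]
ft_force: [0.5, -1.5, -0.2]
finger_gap: 59.9
grip_force: 0.0
```

```bash
python3 - <<'E'
from h import *
s=status.sense();print(s['tool_pos'],s['finger_gap'])
im,m=snap('top','t7');im2,mw=snap('wrist','w7')
q=w2px(mw,(627.9,201.6,59)).astype(int);cv2.drawMarker(im2,tuple(q.tolist()),(255,0,0),0,8)
a=cv2.resize(im[120:270,200:400,::-1],(400,300),interpolation=cv2.INTER_CUBIC);b=cv2.resize(im2[:,:,::-1],(400,300))
cv2.imwrite('pics/m7.png',np.hstack([a,b]))
E
```

```text
[627.47963714 201.08095132 136.92600845] 59.863109985145115
```

View pics/m7.png

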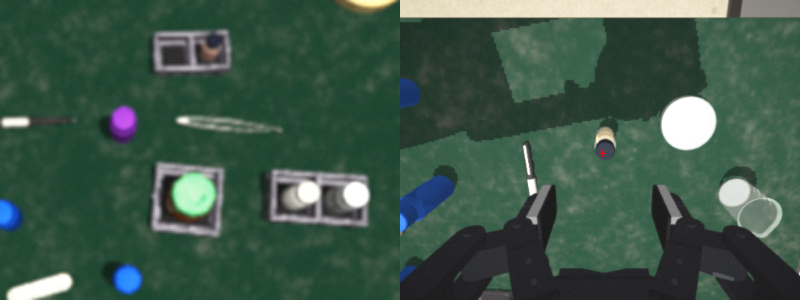

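arm_command:
  targets:
    - [[0.001,0.001,-0.05,0,0,0,0.2],[0,0,-0.04,0,0,0,0.2],[0,0,-0.016,0,0,0,0.2],[0,0,0,0,0,0,-1],[0,0,0,0,0,0,-1],[0,0,0,0,0,0,-1],[0,0,0,0,0,0,-1],[0,0,0,0,0,0,-1]]
  force: 25

```text
time: 25.75
tool_pos: [629.8, 202.5, 32.9]
tcp_rot: [179.9, -0.0, 90.0]
ft_force: [-0.9, -0.5, 6.7]
finger_gap: 20.9
grip_force: 27.2
```

arm_command:
  targets:
    - [[0,0,0.03,0,0,0,-1],[0,0,0.055,0,0,0,-1],[-0.0007,-0.0507,0,0,0,0,-1],[-0.0007,-0.0507,0,0,0,0,-1],[-0.0007,-0.0507,0,0,0,0,-1],[-0.0007,-0.0507,0,0,0,0,-1],[-0.0007,-0.0507,0,0,0,0,-1],[0,0,0,0,0,0,-1],[0,0,0,0,0,0,-1],[0,0,0,0,0,0,-1]]

```text
time: 27.0
tool_pos: [625.2, -49.9, 116.2]
tcp_rot: [-180.0, -0.0, 90.1]
ft_force: [-0.0, -0.5, -0.7]
finger_gap: 21.1
grip_force: 26.7
```

arm_command:
  targets:
    - [[0.001,-0.001,-0.04,0,0,0,-1],[0,0,-0.03,0,0,0,-1],[0,0,-0.006,0,0,0,-1],[0,0,-0.001,0,0,0,-1],[0,0,-0.001,0,0,0,-1],[0,0,-0.001,0,0,0,-1],[0,0,0,0,0,0,-1],[0,0,0,0,0,0,-1]]

```text
time: 28.0
tool_pos: [626.4, -52.4, 37.6]
tcp_rot: [180.0, 0.0, 90.0]
ft_force: [-0.6, 0.7, -0.1]
finger_gap: 21.2
grip_force: 26.7
```

arm_command:
  targets:
    - [[0,0,-0.001,0,0,0,-1],[0,0,-0.0007,0,0,0,-1],[0,0,0,0,0,0,-1],[0,0,0,0,0,0,-1]]

```text
time: 28.5
tool_pos: [626.6, -52.5, 36.9]
tcp_rot: [180.0, 0.0, 90.0]
ft_force: [-4.4, 0.2, 8.7]
finger_gap: 21.2
grip_force: 27.8
```

Release, lift, and swing away to uncover the top view.

arm_command:
  targets:
    - [[0,0,0,0,0,0,0.2],[0,0,0,0,0,0,0.2],[0,0,0,0,0,0,0.2],[0,0,0.04,0,0,0,0.4],[0,0,0.06,0,0,0,0.4],[0,0.055,0.02,0,0,0,0.4],[0,0.055,0.02,0,0,0,0.4],[0,0.055,0,0,0,0,0.4],[0,0.055,0,0,0,0,0.4],[0,0.03,0,0,0,0,0.4]]

```text
time: 29.75
tool_pos: [625.6, 200.7, 175.4]
tcp_rot: [-180.0, -0.0, 90.1]
ft_force: [-0.2, -0.5, 0.0]
finger_gap: 59.9
grip_force: 0.0
```

arm_command:
  targets:
    - [[0,0,0,0,0,0,0.4],[0,0,0,0,0,0,0.4],[0,0,0,0,0,0,0.4]]

```text
time: 30.12
tool_pos: [626.4, 196.3, 175.5]
tcp_rot: [-180.0, 0.0, 89.9]
ft_force: [-0.3, -0.2, 0.1]
finger_gap: 59.9
grip_force: 0.0
```

```bash
python3 - <<'E'
from h import *
s=status.sense();print(s['tool_pos'],s['finger_gap'])
im,m=snap('top','t8');im2,ms=snap('side','s8')
# where centred, standing objects' tops should appear
for p in [(625.7,-52,63),(627.5,-93.5,63),(454.1,-191.7,77),(451.6,-243.6,80),(450,-68.8,84)]:
    for i,mm in [(im,m),(im2,ms)]: cv2.drawMarker(i,tuple(int(a) for a in w2px(mm,p).round()),(255,0,0),0,3)
a=cv2.resize(im[120:240,220:380,::-1],(400,300),interpolation=cv2.INTER_CUBIC);b=cv2.resize(im2[115:220,200:340,::-1],(400,300),interpolation=cv2.INTER_CUBIC)
cv2.imwrite('pics/m8.png',np.hstack([a,b]))
E
```

```text
[626.37220815 196.31540967 175.51234255] 59.91510611036978
```

View pics/m8.png

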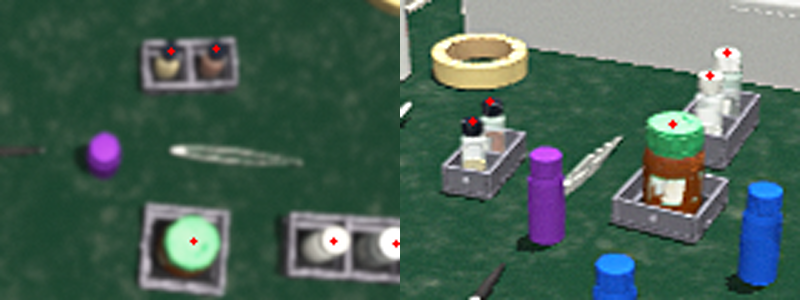

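All five stand upright, and their tops line up with the predicted bay-centre markers: small caps at (171,50) and (216,48), jar lid at (193,241), large caps at (333,241) and (396,244). The arm is clear of everything.

```bash
python3 -c "
from bench import job
print(job.hand_in())"
```

```text
the job is handed in; nothing more can be done
None
```

I stood all four vials and the amber jar upright in their bays, let go of them, and handed the job in at about 30 s of the 131 s limit; the hand-in returned no verdict, but the last pictures showed each one centred.

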